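# Load the sharpening stone under the sprung keeper flap

### The job

Press the red paddle of the stone holder down with one fingertip to hold its sprung flap up, and meanwhile, with the other fingertip, push the sharpening stone along its track under the raised flap until it is fully home against the end stop. Keep the flap up, clear of the stone, until the stone is home, then let the paddle up so that the flap comes down on the stone and holds it. Only touch and push: do not grasp or lift the stone, and leave the pot, the trowel and the pruning hook where they are.

Things in the scene. Friction and masses are not known exactly. Their poses are not given: they have to be found in the camera images.
- holder: Fixed stone holder, dark wood base 240 x 70 x 12 mm (x -145 to +95, y -32 to +38). Origin on the bench, on the track's centre line, below the flap's front edge; x = direction the stone is pushed, y = left of it (paddle side), z up. Two rails, inner faces at y +-23, tops at z 22, form the track; bench alone lies under the paddle. Hinge brackets at x -4 and +64, y 28 to 37, up to z 48.
- end_stop (a point): Middle of the end stop's face, where the stone's front end meets it: holder x = +75, y = 0, z = 22 mm. The stop is 20 mm high above the track floor.
- keeper (a joint): Hinge of flap and paddle, one rigid sprung rocker; axis along holder x at y 31, z 42 mm. 0 = flap shut, blocking the track; grows to its stop at 0.80 rad as the paddle is pressed down and the flap rises. The stone passes clear above 0.42; the flap resting on the stone reads about 0.37. The paddle needs about 3 N to start, 7 N at the stop, and springs back when let go.
- flap (a point): Steel flap plate 60 mm (along the track, holder x 0 to +60) x 42 mm x 4 mm, on the track side of the hinge, its free edge 42 mm from the axis. This point is the plate's centre.
- paddle (a point): Red strip 180 mm long (holder x -150 to +30), 18 wide, 6 thick, parallel to the track on its left; the point is its centre. Its line is at holder y 70, z 50 mm when shut; y 68, z 27 at 0.60 rad; y 66, z 23 at 0.70 rad (top face 3 mm higher, level at 0.65). A fingertip can slide along it while pressing; the other, 70 mm to the right at the same height, then meets the stone's rear end above the rails.
- stone: Loose sharpening stone 90 x 40 x 25 mm, about 0.22 kg, dark grey below, orange-brown on top, lying lengthwise in the track (underside at holder z 12, top at 37), at first in front of the flap. Origin at the centre of its underside, x along its length. Fully home its origin is at holder x = +30 mm, its rear end at x = -15, still outside the flap.
- pot: Terracotta pot, 90 mm across, 85 mm high, standing right of the holder. Origin at the centre of its underside. To be left alone.
- trowel: Steel trowel with wooden handle, 290 mm long, 75 mm wide, 26 mm high, lying left of the holder. Origin between handle and blade on the bench, x towards the tip. To be left alone.
- pruning_hook: Pruning hook with red handle, 220 mm long, 24 mm high, lying beyond the holder's end stop. Origin at the blade end of the handle on the bench, handle towards -x. To be left alone.
Things that resemble listed ones, but are neither listed nor needed, are in the scene too. Of the things like the stone, leave any that is blue or purple; of the rest the larger one is meant.

How it is judged:
By the outcome, as a careful person would: the job done as asked, in the order asked, and still so for the second after the job is handed in, with the robot touching nothing.
It also fails if it takes over 51 s, if anything falls off the work surface, if the arm or the gripper's body presses on something with over 40 N, if the wrist force passes 120 N, or if a joint passes its speed limit or range.

### The arm

A 6-joint arm with a two-finger parallel gripper is mounted at the origin on the work surface. World frame = base frame: x ahead of the robot, y to its left, z up, the work surface at z = 0. Lengths are in mm, angles in degrees, forces in N, time in s.
With the tool pointing down it reaches from about 325 to 775 mm from the base axis. Payload 5.5 kg.
Tool frame: the origin (TCP) lies at the very end of the fingers, on their centre line; the grasp point (between the pads) lies 19 mm behind it; z points along the fingers, x is the direction in which the jaws open and shut, and the axes are right-handed (so a half turn about z gives the same grasp; the last joint's range is limited). The gripper opens to 85 mm and grips with 20 to 120 N. Pads are 22 mm wide; open, the fingers measure 114 mm over their backs; the gripper's body (76 mm by 85 mm) begins 54 mm behind the grasp point. The pads swing forward as they close: fully open they stand 13 mm farther back than shut.
Start: joints at [69.517, 5.22, 70.514, -0, 104.267, -3.249], TCP at [177.775, 573.073, 231.275] pointing down, gripper open.
Joint ranges: [-164.24, 164.24], [-49.07, 125.15], [9.68, 141.18], [-86.29, 266.29], [3.28, 154.24], [-151.56, 151.56]. Speed limits (degrees/s): [147.25, 147.25, 172.46, 180, 180, 180].

### API

Orientations are given as a 3x3 rotation matrix whose columns are the frame's x, y, z axes.
In Python, from rig import bot gives the robot as it stands. The module is installed in compiled form; this text tells all that it offers.
- The arm moves only by the tool jog_arm, never from a script. Its argument "increments" is one flat list of numbers, 5 for each row, row after row: the opening, from 0 (shut) to 1 (fully open), then the shift along the tool's x, y, z in m, then the turn about the tool's z in rad. A call has 1 to 10 rows; each row shifts and turns the commanded pose from where the row before left it, along the tool's axes as they then stand; what a row does not reach is not made up. A row lasts 1/12 s, in which the tool goes at most 41.7 mm and 7.16 degrees, less where a joint would pass 70% of its speed; a pose out of reach is approached as far as the arm can. A call is refused whole if a number of a shift passes 0.0417 or a number of a turn 0.125, either way. A call with a gripper value outside its range is refused whole. The fingers move at their own pace and stop on an object; "grip_force" is the grip in N (left out, the last holds). Time passes only in rows, so rows that do not move let the fingers close. It gives the time, the measured TCP pose, the force and the opening at its end, in the units of the state.
- bot.state(): the state, without advancing time (a new reading comes with each control period).
- bot.camera(name): name is "scene" or "side" or "wrist"; returns a dict with "frame" (420x560x3 uint8, red, green, blue), "depth" (420x560 float32, mm along the optical axis (not along the pixel's ray), 0 where there is no reading), "mtx" (3x3 intrinsics, pixels), "world_to_cam" (4x4, takes a point from world to camera coordinates); the wrist camera has in their place "T_tool_cam" (4x4, takes a point from camera to tool coordinates, whose origin is the TCP and whose axes are the tool frame's). Camera axes: x right, y down, z forward; pixel columns grow to the right and rows downward; lengths in mm; the calibration is good to about 2 mm. The wrist camera is an equidistant fisheye: a pixel r from the principal point sees the ray r / f radians off the axis. A picture is of the moment at which its call begins: read the wrist's pose just before it.
- bot.sign_off(): hands the job in, once; it reports no verdict.
The state is a dict: "time_s": time; "joints": joint angles; "qd": joint speeds; "tau": joint torques, N m; "tool_pos": TCP position; "eef_rot": TCP orientation; "wrist_force": force on the tool from outside, world axes, zero at the start; "wrist_torque": the same for the moment, N m; "gripper_width": opening from 0.0 (shut) to 1.0 (fully open).
Only numpy, scipy, OpenCV 4.12 (cv2) and the standard library are available. Lean on these libraries where they do the work, as an engineer would, in place of code of your own. Each camera call takes 0.05 s, during which the arm holds its last target. There are 200 camera calls.

## Working session

There is one attempt and no reset: what is moved stays moved. The work goes in short steps, Python scripts to look and compute and a tool call to move; the robot and the scene stay as the last step left them, time stands still between calls to the robot, and variables do not carry over. Pictures are saved under pics/ and viewed, about 8 in all and at most 12, crops included, and the job is handed in when it is done.

Besides the shell and the picture viewer there is one more tool, called after "Request:" as a command line: name --argument value ..., lists and objects as JSON in quotes. jog_arm: Moves the arm, as the interface text tells. Its arguments: {"type":"object","properties":{"increments":{"type":"array"},"grip_force":{"type":"number"}},"required":["increments"]}

```bash
mkdir -p pics; python3 - <<'E'
from rig import bot
import cv2,numpy as np,pickle
s=bot.state();print(s)
d={n:bot.camera(n) for n in("scene","side")}
pickle.dump(d,open('v0.pkl','wb'))
for n in d: cv2.imwrite(f'pics/{n}0.png',cv2.resize(d[n]['frame'][:,:,::-1],(800,600),interpolation=cv2.INTER_CUBIC)); print(n,d[n]['mtx'],d[n]['world_to_cam'])
E
```

```text
{'time_s': 0.0, 'joints': array([ 6.95176705e+01,  5.26306804e+00,  7.05837960e+01, -1.36622335e-03,
        1.04266269e+02, -3.25033446e+00]), 'qd': array([-0.02239433,  0.02608962,  0.04728056,  0.03833527, -0.17024333,
        0.02839162]), 'tau': array([ 2.99744661e-04, -4.58736384e+01, -4.18022490e+01, -2.77190657e-04,
        1.17347692e-02, -2.53392579e-05]), 'tool_pos': array([177.6691281 , 572.78779597, 230.13240167]), 'eef_rot': array([[ 2.96246380e-01,  9.55111320e-01, -6.69279874e-04],
       [ 9.55109518e-01, -2.96247123e-01, -1.85779792e-03],
       [-1.97267606e-03, -8.88696689e-05, -9.99998050e-01]]), 'wrist_force': array([0.06452556, 0.19849521, 0.90810366]), 'wrist_torque': array([-0.04936083, -0.04050385,  0.04627028]), 'gripper_width': 0.9973652811710273}
scene [[448.66900181   0.         273.46164935]
 [  0.         448.66900181 211.36367853]
 [  0.           0.           1.        ]] [[ 1.38592501e-01  9.90274376e-01  1.21974979e-02 -1.22840718e+02]
 [ 7.11686727e-01 -9.10232286e-02 -6.96575032e-01 -3.19633310e+02]
 [-6.88690149e-01  1.05220873e-01 -7.17380266e-01  1.19396104e+03]
 [ 0.00000000e+00  0.00000000e+00  0.00000000e+00  1.00000000e+00]]
side [[453.07782401   0.         285.07838521]
 [  0.         453.07782401 205.40986305]
 [  0.           0.           1.        ]] [[ 9.60989390e-01 -2.76579450e-01  1.78888340e-03 -5.06300613e+02]
 [-1.74910507e-01 -6.12720271e-01 -7.70701099e-01  1.79434169e+02]
 [ 2.14256171e-01  7.40322684e-01 -6.37194331e-01  6.87493271e+02]
 [ 0.00000000e+00  0.00000000e+00  0.00000000e+00  1.00000000e+00]]
```

View pics/scene0.png

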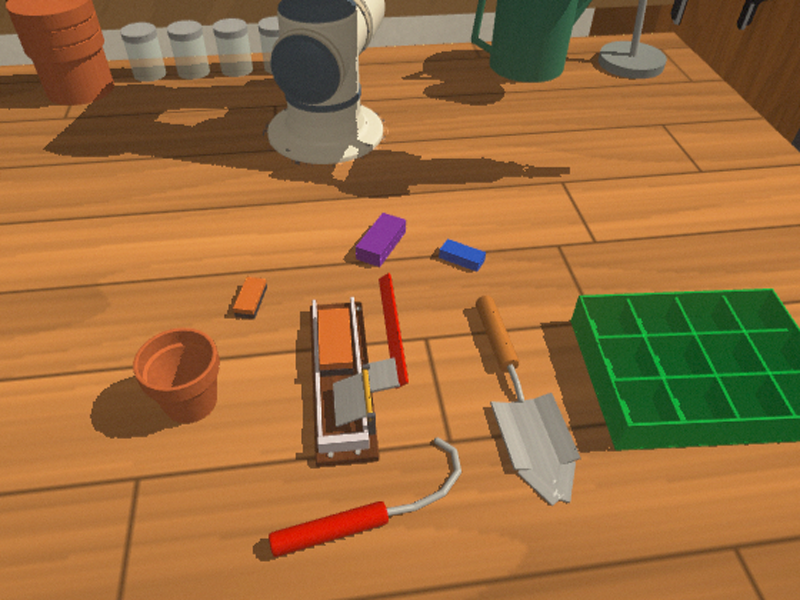

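View pics/side0.png

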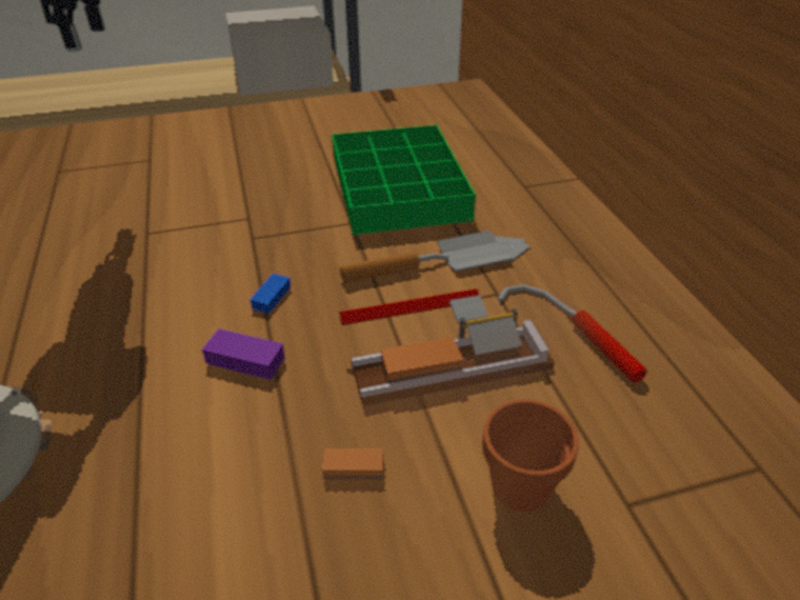

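The real stone is the orange-topped block in the track, at scene px (335,335) and side px (422,356). Lookalikes are a small loose orange block (250,297), a purple block (380,238) and a blue one (462,254). The paddle is the red strip (383,275)-(403,383); the red hook handle (330,527) is not it. Next I measure both from the two views.

```bash
cat > h.py <<'E'
import cv2,numpy as np
def ray(c,uv,z):
    "pixels -> world points on plane z (z scalar or array)"
    uv=np.atleast_2d(np.float64(uv)); W=c['world_to_cam'];R,t=W[:3,:3],W[:3,3]
    d=np.c_[(uv-c['mtx'][[0,1],[2,2]])/c['mtx'][0,0],np.ones(len(uv))]@R
    o=-R.T@t; return o+d*((z-o[2])/d[:,2])[:,None]
def comps(c,kind):
    h=cv2.cvtColor(c['frame'],cv2.COLOR_RGB2HSV);H,S,V=[h[...,i].astype(int) for i in range(3)]
    m={'red':((H<4)|(H>176))&(S>215)&(V>90),'stone':(H>=6)&(H<=11)&(S>170)&(V>150)}[kind]
    m=cv2.morphologyEx(m.astype(np.uint8),cv2.MORPH_OPEN,np.ones((2,2)))
    n,l,st,ce=cv2.connectedComponentsWithStats(m)
    return [(l==i,st[i],ce[i]) for i in range(1,n) if st[i][4]>60]
def rect(P):
    (c,s,a)=cv2.minAreaRect(np.float32(P[:,:2]))
    if s[0]<s[1]: s=s[::-1];a+=90
    return np.round(c,1),np.round(s,1),round((a+90)%180-90,2)
E
python3 - <<'E'
from h import *
import pickle
d=pickle.load(open('v0.pkl','rb'))
for n,c in d.items():
  for k,z in(('stone',37),('red',50)):
    for m,st,ce in comps(c,k):
      uv=np.argwhere(m)[:,::-1]; P=ray(c,uv,z); print(n,k,st,ce.round(),rect(P))
      if k=='red' or st[4]<3000:
        D=c['depth'][m];W=c['world_to_cam'];q=np.c_[(uv-c['mtx'][[0,1],[2,2]])/c['mtx'][0,0],np.ones(len(uv))]*D[:,None]
        q=q[D>0];X=(q-W[:3,3])@W[:3,:3]; print('   depth med',np.median(X,0).round(1),rect(X),np.percentile(X[:,2],[5,95]).round(1))
c=d['scene']['frame'][180:360,190:330]; cv2.imwrite('pics/crop.png',cv2.resize(c[:,:,::-1],None,fx=3.3,fy=3.3,interpolation=cv2.INTER_CUBIC))
E
```

```text
scene stone [   5    0   69   40 1098] [46. 13.] (array([-482.7, -531.2]), array([396.8, 161.7]), 39.63)
   depth med [-186.5 -431.   169.7] (array([-736.1, -623.8]), array([1225.1,  140.4]), 15.79) [ 91.7 174.3]
scene stone [ 59  36  21  33 402] [69. 52.] (array([-201.7, -429.4]), array([194.4,  46.3]), 16.75)
   depth med [-184.5 -425.3   41. ] (array([-758.1, -570.7]), array([1217.3,   41.8]), 14.28) [ 9.5 70.2]
scene stone [  94  231   61   57 1423] [122. 257.] (array([ 561.1, -197.8]), array([128.6,  95.2]), 60.82)
   depth med [ 578.3 -218.1   63.8] (array([ 571.5, -184.9]), array([138.9,  88. ]), -33.61) [16.9 84.7]
side red [277 208  38  13 220] [294. 214.] (array([559.8,  46. ]), array([69.1, 20.3]), -1.79)
   depth med [556.   45.3  50.5] (array([559.4,  45.2]), array([68.5, 12.7]), -1.96) [46.7 54.5]
side red [240 214  36  13 215] [259. 220.] (array([491.4,  47.8]), array([64.7, 20.3]), -1.8)
   depth med [493.5  47.5  51. ] (array([490.9,  48. ]), array([63.8, 13.1]), -0.94) [46.4 54.3]
side red [434 245  18  19 125] [442. 255.] (array([ 753.9, -113.2]), array([38.5, 20.4]), -75.52)
   depth med [777.1 -95.4  21.1] (array([777.4, -89.1]), array([38.9, 16.2]), -72.85) [15.7 23.9]
```

View pics/crop.png

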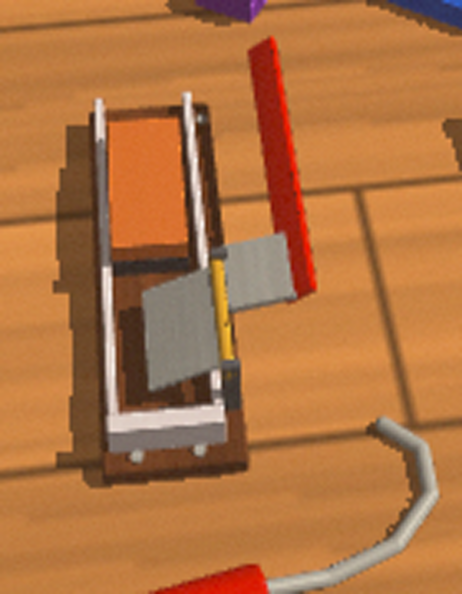

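The crop shows the orange-topped stone in the track at about (147,182), in front of the flap, and the paddle from (262,45) to (303,290). That confirms the choice. The colour masks need tuning.

```bash
python3 - <<'E'
from h import *
import pickle
d=pickle.load(open('v0.pkl','rb'))
for n,b,pb in(('scene',(222,212,248,262),(260,185,292,275)),('side',(262,232,330,268),(232,200,340,230))):
  c=d[n];h=cv2.cvtColor(c['frame'],cv2.COLOR_RGB2HSV).astype(int)
  for k,(x0,y0,x1,y1) in(('stone',b),('pad',pb)):
    s=h[y0:y1,x0:x1]; H=s[...,0]
    m=((H<5)|(H>175))&(s[...,1]>180) if k=='pad' else (H>=5)&(H<=13)&(s[...,1]>170)&(s[...,2]>(200 if n=='scene' else 180))
    if k=='stone': print(n,'stone hsv mid',s[s.shape[0]//2,s.shape[1]//2])
    _,l,st,_=cv2.connectedComponentsWithStats(m.astype(np.uint8)); i=1+st[1:,4].argmax()
    uv=np.argwhere(l==i)[:,::-1]+[x0,y0]
    print(k,st[i]+[x0,y0,0,0,0],rect(ray(c,uv,37 if k=='stone' else 50)))
    D=c['depth'][uv[:,1],uv[:,0]];W=c['world_to_cam'];q=np.c_[(uv-c['mtx'][[0,1],[2,2]])/c['mtx'][0,0],np.ones(len(uv))]*D[:,None]
    X=((q-W[:3,3])@W[:3,:3])[D>0]; v=cv2.fitLine(np.float32(X),cv2.DIST_HUBER,0,.01,.01).ravel()
    print('   depth',np.median(X,0).round(1),rect(X),'zrange',np.percentile(X[:,2],[3,50,97]).round(1),'line',v.round(3),'angle',np.degrees(np.arctan(v[1]/v[0])).round(2))
E
```

```text
scene stone hsv mid [ 12 196 220]
stone [223 216  24  39 825] (array([539. , -22.7]), array([88.4, 38.5]), -2.35)
   depth [540.4 -22.8  36.3] (array([537.8, -22.7]), array([90. , 38.6]), -2.34) zrange [34.2 36.3 38.3] line [ 9.97000e-01 -8.10000e-02  4.00000e-03  5.40032e+02 -2.26570e+01
  3.63210e+01] angle -4.63
pad [265 192  21  76 486] (array([542.5,  48.6]), array([178.6,  15.5]), -1.35)
   depth [547.3  49.   54.2] (array([546.9,  48.2]), array([178.8,  14.7]), -1.2) zrange [47.9 54.2 57.7] line [ 1.00000e+00 -1.00000e-03  1.70000e-02  5.52119e+02  4.89080e+01
  5.39190e+01] angle -0.04
side stone hsv mid [ 12 168 158]Traceback (most recent call last):
  File "<stdin>", line 10, in <module>
ValueError: attempt to get argmax of an empty sequence
```

```bash
python3 - <<'E'
from h import *
import pickle
d=pickle.load(open('v0.pkl','rb'))
c=d['side'];h=cv2.cvtColor(c['frame'],cv2.COLOR_RGB2HSV).astype(int);H,S,V=h[...,0],h[...,1],h[...,2]
for k,(x0,y0,x1,y1),m,z in(('stone',(262,232,330,268),(H>=8)&(H<=14)&(S>130)&(V>140),37),('pad',(232,198,340,230),((H<6)|(H>174))&(S>170)&(V>70),50)):
    q=np.zeros(m.shape,np.uint8);q[y0:y1,x0:x1]=m[y0:y1,x0:x1]
    _,l,st,_=cv2.connectedComponentsWithStats(q);i=1+st[1:,4].argmax();uv=np.argwhere(l==i)[:,::-1]
    P=ray(c,uv,z);print(k,st[i],rect(P))
    if k=='pad':
      xs=P[:,0]; 
      for z in (47,54):
        P=ray(c,uv,z);b=[np.median(P[(P[:,0]>a)&(P[:,0]<a+15),1]) for a in range(460,620,20)];print(z,np.round(b,1))
    print(''.join('\n'+' '.join('%3d/%3d'%(H[y,x],V[y,x]) for x in range(264,330,6)) for y in range(236,266,4)) if k=='stone' else '')
c=d['scene'];h=cv2.cvtColor(c['frame'],cv2.COLOR_RGB2HSV).astype(int);m=((h[...,0]<5)|(h[...,0]>175))&(h[...,1]>180)
q=np.zeros(m.shape,bool);q[185:275,260:292]=m[185:275,260:292];uv=np.argwhere(q)[:,::-1]
for z in(47,54):
  P=ray(c,uv,z);print(z,[np.round(np.percentile(P[(P[:,0]>a)&(P[:,0]<a+15),1],[5,50,95]),1).tolist() for a in range(460,620,20)])
# rails: bright low-sat pixels at z 22 in scene
m=(h[...,1]<70)&(h[...,2]>150);q[:]=0;q[205:330,210:265]=m[205:330,210:265];uv=np.argwhere(q)[:,::-1];P=ray(c,uv,22)
for a in range(470,620,15):
  y=np.sort(P[(P[:,0]>a)&(P[:,0]<a+8),1]);print(a,y.round(0).astype(int).tolist())
E
```

```text
stone [264 235  59  26 899] (array([535.7, -19.2]), array([93.8, 45.4]), -2.15)

 15/144  16/141  14/114  15/155  14/146  15/149  15/141  15/143  14/151  12/146   7/ 78
 16/145  16/137  15/137  15/150  13/152  12/156  13/161  13/157  13/158  11/144   0/ 90
 14/144  14/156  13/161  13/162  13/160  12/159  13/154  13/158  12/156  13/155   9/ 59
  8/159  12/161  13/160  12/160  13/161  14/159  12/156  12/156  13/153  13/154  15/ 55
 16/ 83  12/158  11/162  13/160  12/159  12/156  13/158  13/159  12/157  12/140  14/ 97
 13/ 61  13/131  13/160  13/161  12/162  12/154  13/111  11/ 91  13/ 89  12/ 92  11/ 91
 12/ 85  12/ 83  13/112  12/ 90  10/ 91  10/ 91  12/ 83  13/ 70   9/ 76   6/ 85  14/103
 10/ 91  13/ 68   9/ 87   9/ 73   8/ 65   3/ 81   7/ 92  11/ 98  10/ 99  10/ 94   5/ 78
pad [238 203  96  24 715] (array([545.4,  49.1]), array([177.8,  23.8]), -1.78)
47 [54.3 54.  53.4 52.2 52.6 51.9 51.8 57.2]
54 [46.1 46.4 45.4 44.8 44.3 44.5 45.2 48.8]

47 [[44.1, 50.9, 57.3], [42.9, 49.7, 57.2], [43.1, 50.4, 56.8], [42.8, 49.7, 56.5], [42.0, 49.9, 55.8], [41.2, 48.0, 55.2], [41.1, 49.2, 54.9], 
[... 208 characters left out ...]
 -45, -44, -43, 5, 5, 5, 6, 7, 7]
485 [-47, -47, -47, -45, -45, -44, -44, -43, -43, 3, 4, 5, 5, 5, 7, 7, 7]
500 [3, 4, 4, 5, 6, 6, 7]
515 [4, 4, 4, 6, 6, 6]
530 [2, 3, 3, 4, 4, 5, 6, 6, 6]
545 [3, 3, 3, 3, 4, 5, 5, 5, 6]
560 [1, 2, 3, 3, 3, 5, 5, 5]
575 [1, 1, 2, 2, 3, 3, 3, 4, 5, 5, 5, 16, 17, 17, 18, 19, 19, 19, 20, 21, 21, 22, 23, 24, 24, 24, 25, 26, 26, 26, 26]
590 [-50, -50, -49, -49, -48, -48, -48, -48, -46, -46, -46, -46, 2, 14, 14, 14, 15, 15, 16, 16, 17, 17, 17, 18, 19, 19, 19, 19, 20, 21, 21, 21, 22, 22, 23, 23, 24, 24, 25]
605 [-51, -50, -50, -50, -49, -49, -49, -49, -47, -47, -47, -47, 13, 14, 14, 14, 15, 15, 16, 16, 17, 17, 17, 18, 19, 19, 19, 19, 20, 20, 21, 21, 22, 22, 22, 23]
```

Request:
jog_arm --increments '[0.65,0,0,0,-0.07,0.65,0,0,0,-0.07,0.65,0,0,0,-0.07,0.65,0,0,0,-0.066,0.65,-0.03,0.0165,0,0,0.65,-0.03,0.0165,0,0,0.65,-0.03,0.0165,0,0,0.65,-0.03,0.0165,0,0,0.65,-0.03,0.0165,0,0,0.65,-0.03,0.0165,0,0]'

```text
time_s: 0.93
tool_pos: [272.5, 389.1, 230.7]
eef_rot: [[0.024, 1.0, -0.0], [1.0, -0.024, -0.001], [-0.001, -0.0, -1.0]]
wrist_force: [1.0, 0.4, 0.6]
gripper_width: 0.653
```

Request:
jog_arm --increments '[0.65,-0.03,0.0165,0,0,0.65,-0.03,0.0165,0,0,0.65,-0.03,0.0165,0,0,0.65,-0.03,0.0165,0,0,0.65,-0.03,0.0165,0,0,0.65,-0.03,0.0165,0,0,0.65,-0.03,0.0165,0,0,0.65,-0.03,0.0165,0,0,0.65,-0.03,0.0165,0,0,0.65,0,0,0,0]'

```text
time_s: 1.77
tool_pos: [415.6, 112.4, 230.5]
eef_rot: [[0.031, 1.0, -0.0], [1.0, -0.031, -0.003], [-0.003, -0.0, -1.0]]
wrist_force: [0.0, -0.8, -0.7]
gripper_width: 0.648
```

Request:
jog_arm --increments '[0.65,-0.0193,0.0109,0.018,0,0.65,-0.0193,0.0109,0.018,0,0.65,-0.0193,0.0109,0.018,0,0.65,-0.0193,0.0109,0.018,0,0.65,-0.0193,0.0109,0.018,0,0.65,0,0,0,0,0.65,0,0,0,0]'

```text
time_s: 2.35
tool_pos: [465.3, 19.1, 139.7]
eef_rot: [[0.026, 1.0, -0.004], [1.0, -0.026, 0.001], [0.0, -0.004, -1.0]]
wrist_force: [0.6, 0.4, 1.0]
gripper_width: 0.65
```

```bash
python3 - <<'E'
from rig import bot
import cv2,pickle,numpy as np
s=bot.state();print(s['tool_pos'],s['wrist_force'],s['eef_rot'])
w=bot.camera('wrist');sd=bot.camera('side');pickle.dump((s,w,sd),open('v1.pkl','wb'))
print(w['mtx'],w['T_tool_cam'])
a=cv2.resize(w['frame'][:,:,::-1],(800,600));cv2.imwrite('pics/w1.png',a)
E
```

```text
[465.29325724  19.14833997 139.66874702] [0.63579528 0.40864503 0.9568231 ] [[ 2.64991862e-02  9.99641813e-01 -3.74695245e-03]
 [ 9.99648744e-01 -2.64974023e-02  5.24950892e-04]
 [ 4.25478355e-04 -3.75954708e-03 -9.99992842e-01]]
[[325.1922621    0.         281.07191422]
 [  0.         325.1922621  210.47917341]
 [  0.           0.           1.        ]] [[ 9.99999480e-01 -1.00243383e-03 -1.89542734e-04 -3.31892700e-01]
 [ 1.00964968e-03  9.45785768e-01  3.24789565e-01 -8.42778714e+01]
 [-1.46313229e-04 -3.24789587e-01  9.45786288e-01 -1.42981823e+02]
 [ 0.00000000e+00  0.00000000e+00  0.00000000e+00  1.00000000e+00]]
```

View pics/w1.png

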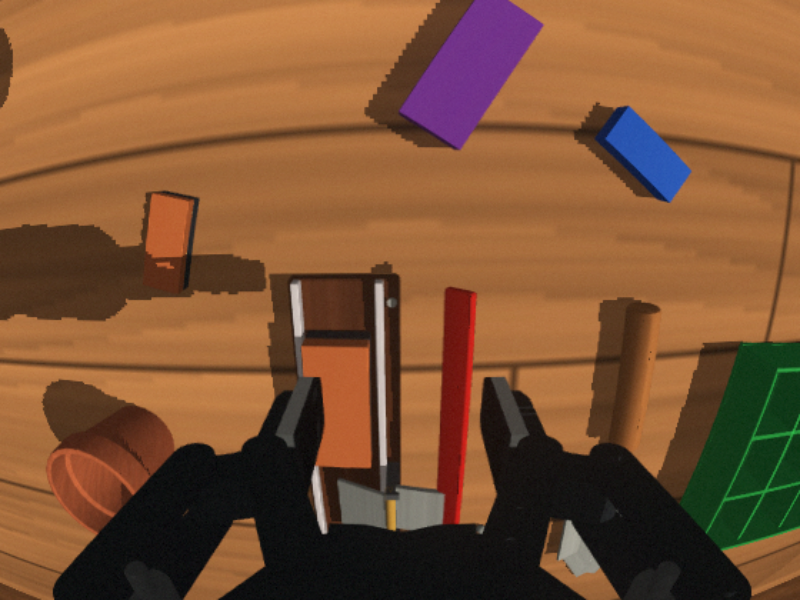

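The wrist view shows the rail ends at (297,280) and (380,280), the stone's rear top edge at (302,344)-(370,341), and the paddle's end at (446,289)-(476,293). The fingertips are at about (305,383) and (498,383).

```bash
cat >> h.py <<'E'
def wray(w,s,uv,z=None,tz=None):
    uv=np.float64(uv)*0.7; f=w['mtx'][0,0];o=uv-w['mtx'][[0,1],[2,2]];r=np.linalg.norm(o,axis=1);th=r/f
    d=np.c_[o/r[:,None]*np.sin(th)[:,None],np.cos(th)]; T=w['T_tool_cam'];d=d@T[:3,:3].T;p=T[:3,3]
    if tz is not None: return p+d*((tz-p[2])/d[:,2])[:,None]
    R=s['eef_rot'];d=d@R.T;p=R@p+s['tool_pos'];return p+d*((z-p[2])/d[:,2])[:,None]
E
python3 - <<'E'
from h import *
import pickle
s,w,_=pickle.load(open('v1.pkl','rb'))
print('rail in faces',wray(w,s,[(302,283),(375,283),(388,450)],22).round(1))
print('stone top',wray(w,s,[(302,344),(370,341),(371,467),(322,464)],37).round(1))
for z in(44,50,56):print('paddle',wray(w,s,[(446,289),(476,293),(443,480),(465,480)],z).round(1).tolist())
print('base near corners',wray(w,s,[(274,275),(399,276)],12).round(1))
print('tips tool',wray(w,s,[(299,380),(322,380),(483,380),(507,380)],tz=-5).round(1))
E
```

```text
rail in faces [[457.3 -40.2  22. ]
 [458.7   3.4  22. ]
 [579.    6.3  22. ]]
stone top [[ 4.903e+02 -4.050e+01  3.700e+01]
 [ 4.891e+02 -1.000e-01  3.700e+01]
 [ 5.821e+02 -4.900e+00  3.700e+01]
 [ 5.797e+02 -3.800e+01  3.700e+01]]
paddle [[456.6, 43.1, 44.0], [459.3, 59.6, 44.0], [589.3, 43.0, 44.0], [590.3, 57.8, 44.0]]
paddle [[454.7, 42.5, 50.0], [457.4, 58.6, 50.0], [584.1, 42.4, 50.0], [585.1, 56.9, 50.0]]
paddle [[452.8, 42.0, 56.0], [455.4, 57.6, 56.0], [578.9, 41.9, 56.0], [579.8, 56.0, 56.0]]
base near corners [[454.4 -60.   12. ]
 [457.6  17.5  12. ]]
tips tool [[-35.6  -8.2  -5. ]
 [-27.5  -8.4  -5. ]
 [ 27.4  -8.3  -5. ]
 [ 35.8  -8.1  -5. ]]
```

Request:
jog_arm --increments '[0.65,-0.004,0.003,0.0145,0,0.65,0,0,0.0145,0,0.65,0,0,0.0145,0,0.65,0,0,0.0145,0,0.65,0,0,0.014,0,0.65,0,0,0,0,0.65,0,0,0,0]'

```text
time_s: 3.03
tool_pos: [468.9, 16.2, 70.0]
eef_rot: [[0.023, 1.0, 0.0], [1.0, -0.023, 0.0], [0.0, 0.0, -1.0]]
wrist_force: [0.3, -0.0, -0.1]
gripper_width: 0.647
```

Request:
jog_arm --increments '[0.65,0,0,0.005,0,0.65,0,0,0.005,0,0.65,0,0,0.005,0,0.65,0,0,0.005,0,0.65,0,0,0,0,0.65,0,0,0,0]'

```text
time_s: 3.53
tool_pos: [469.0, 14.9, 49.2]
eef_rot: [[0.025, 1.0, -0.0], [1.0, -0.025, -0.0], [-0.0, -0.0, -1.0]]
wrist_force: [-0.6, -1.4, 1.7]
gripper_width: 0.649
```

Request:
jog_arm --increments '[0.65,0,0,0.004,0,0.65,0,0,0.004,0,0.65,0,0,0.004,0,0.65,0,0,0.004,0,0.65,0,0,0,0,0.65,0,0,0,0]'

```text
time_s: 4.03
tool_pos: [469.4, 15.2, 33.4]
eef_rot: [[0.025, 1.0, 0.001], [1.0, -0.025, 0.0], [0.0, 0.001, -1.0]]
wrist_force: [1.6, 0.2, 4.0]
gripper_width: 0.652
```

```bash
python3 - <<'E'
from rig import bot
import cv2,pickle,numpy as np
s=bot.state();print(s['tool_pos'],s['wrist_force'],s['wrist_torque'])
sd=bot.camera('side')['frame'][150:330,150:420,::-1];sc=bot.camera('scene')['frame'][150:345,180:320,::-1]
a=cv2.resize(sd,None,fx=2,fy=2,interpolation=2);b=cv2.resize(sc,(int(140*360/195),360),interpolation=2)
cv2.imwrite('pics/p2.png',np.hstack([a,b]))
E
```

```text
[469.40158596  15.21686838  33.43936206] [1.55326428 0.19912846 4.02984312] [ 0.22776111 -0.23395373 -0.09029706]
```

View pics/p2.png

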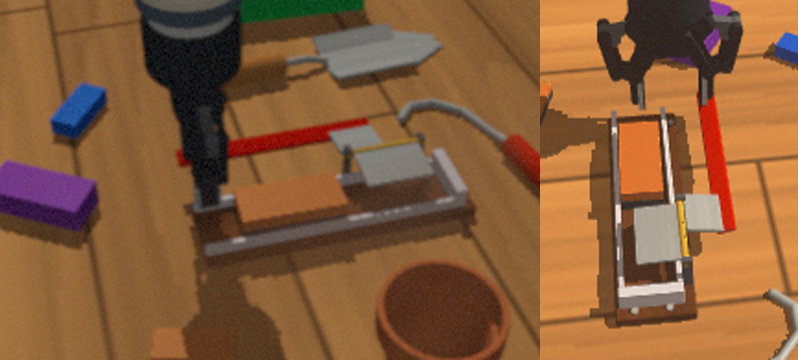

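The left tip is on the paddle, scene crop (707,100), and pressing it. The right tip is in the track behind the stone, at about (643,105). The flap is partly up, so I press further.

Request:
jog_arm --increments '[0.65,0,0,0.004,0,0.65,0,0,0.004,0,0.65,0,0,0.003,0,0.65,0,0,0,0,0.65,0,0,0,0]'

```text
time_s: 4.55
tool_pos: [469.5, 13.4, 23.5]
eef_rot: [[0.026, 1.0, 0.001], [1.0, -0.026, -0.004], [-0.004, 0.001, -1.0]]
wrist_force: [-1.0, -7.0, 9.9]
gripper_width: 0.645
```

```bash
cat > look.py <<'E'
from rig import bot
from h import *
import pickle,sys
s=bot.state();print(s['tool_pos'].round(1),s['wrist_force'].round(1),s['wrist_torque'].round(2))
d={n:bot.camera(n) for n in('scene','side')}
pickle.dump((s,d),open(sys.argv[1]+'.pkl','wb'))
sd=d['side']['frame'][150:330,150:420,::-1];sc=d['scene']['frame'][150:345,180:320,::-1]
cv2.imwrite('pics/'+sys.argv[1]+'.png',np.hstack([cv2.resize(sd,None,fx=2,fy=2,interpolation=2),cv2.resize(sc,(258,360),interpolation=2)]))
def pts(c,b,f):
    x0,y0,x1,y1=b;h=cv2.cvtColor(c['frame'],cv2.COLOR_RGB2HSV).astype(int)[y0:y1,x0:x1];m=f(h[...,0],h[...,1],h[...,2])&(c['depth'][y0:y1,x0:x1]>0)
    uv=np.argwhere(m)[:,::-1]+[x0,y0];D=c['depth'][uv[:,1],uv[:,0]];W=c['world_to_cam']
    return (np.c_[(uv-c['mtx'][[0,1],[2,2]])/c['mtx'][0,0],np.ones(len(uv))]*D[:,None]-W[:3,3])@W[:3,:3]
# flap/paddle arm grey plates, holder frame
c=np.cos(np.radians(-1.4));sn=np.sin(np.radians(-1.4))
for n,b in(('scene',(225,205,300,320)),('side',(262,195,400,280))):
    X=pts(d[n],b,lambda H,S,V:S<80)-[603,-21.5,0];P=np.c_[X[:,0]*c+X[:,1]*sn,-X[:,0]*sn+X[:,1]*c,X[:,2]]
    q=P[(P[:,0]>6)&(P[:,0]<54)&(P[:,1]<26)&(P[:,1]>-20)&(P[:,2]>28)]
    if len(q)>20:
        print(n,'flap pts',len(q),'slope deg',np.degrees(np.arctan(np.polyfit(q[:,1],q[:,2],1)[0])).round(1),'z/y range',np.percentile(q[:,2],[2,98]).round(1),np.percentile(q[:,1],[2,98]).round(1))
    R=pts(d[n],(232,185,345,285) if n=='side' else (258,180,300,280),lambda H,S,V:((H<5)|(H>175))&(S>180)&(V>60))
    if len(R)>20: print(n,'red z',np.percentile(R[:,2],[10,50,90]).round(1),'y',np.median(R[:,1]).round(1))
    O=pts(d[n],(215,200,262,310) if n=='scene' else (255,225,390,285),lambda H,S,V:(H>=6)&(H<=14)&(S>130)&(V>130))
    O=O[(O[:,2]>31)&(O[:,2]<44)]
    if len(O)>20: print(n,'stone top x range',np.percentile(O[:,0],[1,99]).round(1),rect(O))
E
python3 look.py p3
```

```text
[469.5  13.4  23.5] [-1.  -7.   9.9] [-0.76  0.18 -0.01]
scene flap pts 570 slope deg -12.3 z/y range [43.7 53. ] [-10.7  25.2]
scene red z [25.8 27.2 28.5] y 45.7
scene stone top x range [494.4 582.3] (array([530.3, -21.7]), array([107.5,  39.7]), -3.21)
side flap pts 353 slope deg -10.7 z/y range [44.2 52.7] [-11.5  24.9]
side red z [25.6 26.8 28.2] y 44.4
side stone top x range [493.4 580.8] (array([537.6, -21.9]), array([89.7, 40.4]), -1.89)
```

Request:
jog_arm --increments '[0.65,0,0,-0.001,0,0.65,0,0.002,0,0,0.65,0,0.004,0,0,0.65,0,0.004,0,0,0.65,0,0.004,0,0,0.65,0,0.004,0,0,0.65,0,0.004,0,0,0.65,0,0.004,0,0,0.65,0,0.004,0,0,0.65,0,0,0,0]'

```text
time_s: 5.48
tool_pos: [498.2, 14.5, 23.2]
eef_rot: [[0.024, 1.0, -0.003], [1.0, -0.024, 0.0], [0.0, -0.003, -1.0]]
wrist_force: [-2.8, 0.1, 7.2]
gripper_width: 0.656
```

```bash
python3 look.py p4
```

```text
[498.2  14.5  23.2] [-2.8  0.1  7.2] [0.23 0.56 0.12]
scene flap pts 559 slope deg -12.9 z/y range [43.6 53.4] [-10.7  25.2]
scene red z [25.5 26.9 28.2] y 45.0
scene stone top x range [511.5 595.7] (array([553.9, -23.1]), array([90.4, 39.4]), -3.38)
side flap pts 351 slope deg -11.8 z/y range [44.1 53.1] [-11.6  25.2]
side red z [25.1 26.4 27.8] y 44.5
side stone top x range [512.9 597.1] (array([554.8, -23.1]), array([86.7, 41.7]), -2.28)
```

View pics/p4.png

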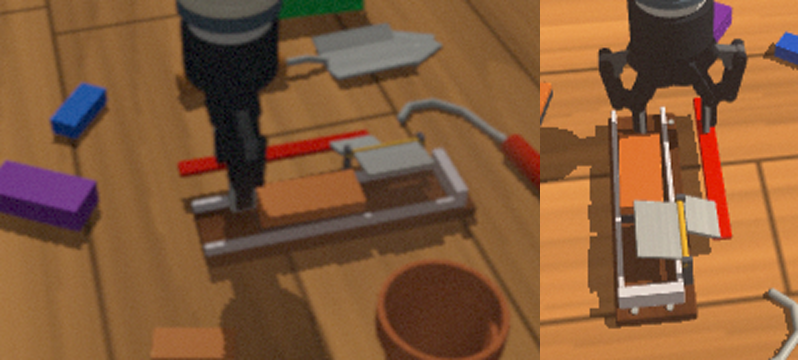

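The stone is moving squarely, rear edge at about x 509. The flap is up, sloping with its edge at z of about 44-53, and the left tip is centred on the paddle. I continue the push.

Request:
jog_arm --increments '[0.65,0,0.004,0,0,0.65,0,0.004,0,0,0.65,0,0.004,0,0,0.65,0,0.004,0,0,0.65,0,0.004,0,0,0.65,0,0.004,0,0,0.65,0,0.004,0,0,0.65,0,0.004,0,0,0.65,0,0.004,0,0,0.65,0,0,0,0]'

```text
time_s: 6.42
tool_pos: [534.1, 13.6, 23.2]
eef_rot: [[0.024, 1.0, -0.003], [1.0, -0.024, 0.0], [0.0, -0.003, -1.0]]
wrist_force: [-2.7, -0.2, 6.7]
gripper_width: 0.648
```

Request:
jog_arm --increments '[0.65,0,0.004,0,0,0.65,0,0.004,0,0,0.65,0,0.004,0,0,0.65,0,0.004,0,0,0.65,0,0.004,0,0,0.65,0,0.004,0,0,0.65,0,0.004,0,0,0.65,0,0.004,0,0,0.65,0,0,0,0]'

```text
time_s: 7.17
tool_pos: [566.1, 12.9, 23.2]
eef_rot: [[0.024, 1.0, -0.003], [1.0, -0.024, 0.0], [0.0, -0.003, -1.0]]
wrist_force: [-4.2, -0.1, 7.0]
gripper_width: 0.645
```

Request:
jog_arm --increments '[0.65,0,0.002,0,0,0.65,0,0.002,0,0,0.65,0,0.002,0,0,0.65,0,0.001,0,0,0.65,0,0,0,0]'

```text
time_s: 7.58
tool_pos: [572.6, 12.7, 23.2]
eef_rot: [[0.024, 1.0, -0.004], [1.0, -0.024, 0.0], [-0.0, -0.004, -1.0]]
wrist_force: [-5.8, -0.8, 7.3]
gripper_width: 0.652
```

Request:
jog_arm --increments '[0.65,0,0.001,0,0,0.65,0,0.001,0,0,0.65,0,0,0,0]'

```text
time_s: 7.83
tool_pos: [574.5, 12.6, 23.2]
eef_rot: [[0.024, 1.0, -0.004], [1.0, -0.024, 0.0], [0.0, -0.004, -1.0]]
wrist_force: [-4.8, 0.4, 7.3]
gripper_width: 0.648
```

Request:
jog_arm --increments '[0.65,0,0.001,0,0,0.65,0,0.001,0,0,0.65,0,0,0,0]'

```text
time_s: 8.08
tool_pos: [576.5, 12.6, 23.2]
eef_rot: [[0.024, 1.0, -0.004], [1.0, -0.024, 0.0], [0.0, -0.004, -1.0]]
wrist_force: [-6.0, 0.8, 7.1]
gripper_width: 0.647
```

Request:
jog_arm --increments '[0.65,0,0.001,0,0,0.65,0,0,0,0]'

```text
time_s: 8.25
tool_pos: [577.4, 12.6, 23.2]
eef_rot: [[0.024, 1.0, -0.004], [1.0, -0.024, 0.0], [0.0, -0.004, -1.0]]
wrist_force: [-5.3, 0.8, 7.3]
gripper_width: 0.652
```

Request:
jog_arm --increments '[0.65,0,0.001,0,0,0.65,0,0,0,0]'

```text
time_s: 8.42
tool_pos: [577.9, 12.6, 23.2]
eef_rot: [[0.025, 1.0, -0.005], [1.0, -0.025, 0.0], [-0.0, -0.005, -1.0]]
wrist_force: [-8.0, 0.4, 9.4]
gripper_width: 0.651
```

Request:
jog_arm --increments '[0.65,0,0.001,0,0,0.65,0,0,0,0]'

```text
time_s: 8.58
tool_pos: [578.0, 12.5, 23.1]
eef_rot: [[0.025, 1.0, -0.008], [1.0, -0.025, 0.0], [-0.0, -0.008, -1.0]]
wrist_force: [-12.2, 0.6, 11.3]
gripper_width: 0.648
```

Request:
jog_arm --increments '[0.65,0,0.001,0,0,0.65,0,0,0,0,0.65,0,0,0,0]'

```text
time_s: 8.83
tool_pos: [578.1, 12.5, 23.1]
eef_rot: [[0.025, 1.0, -0.01], [1.0, -0.025, 0.0], [-0.0, -0.01, -1.0]]
wrist_force: [-15.0, 1.1, 13.1]
gripper_width: 0.649
```

```bash
python3 look.py p5
```

```text
[578.1  12.5  23.1] [-15.    1.1  13.1] [ 0.13  2.49 -0.22]
scene flap pts 686 slope deg 57.1 z/y range [ 44.  179.7] [-10.5  25.2]
scene red z [25.2 26.6 28. ] y 44.3
scene stone top x range [591.4 679.2] (array([633.8, -25.1]), array([90.5, 39.2]), -3.13)
side flap pts 336 slope deg -12.4 z/y range [44.3 53.5] [-11.2  25.2]
side red z [24.9 26.1 27.4] y 43.8
side stone top x range [592.7 675.9] (array([634.3, -27.3]), array([83.6, 39.6]), 0.72)
```

View pics/p5.png

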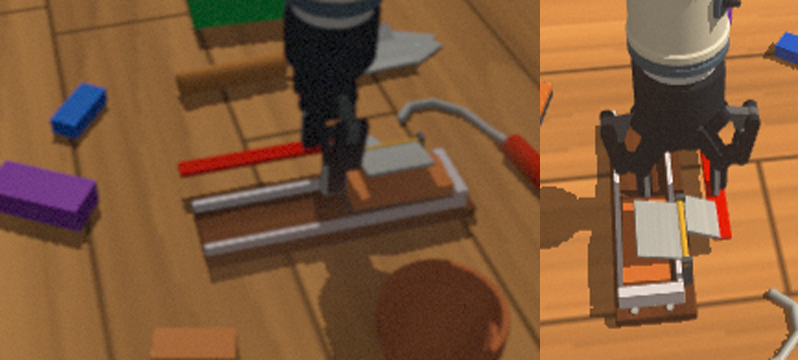

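The stone is home: it stalled at x 578 with the push force rising to 15 N, its front is at about 679 (the stop is at about 678), and the flap is up. I back off a little with the paddle still down, then let the paddle up.

Request:
jog_arm --increments '[0.65,0,-0.002,0,0,0.65,0,-0.002,0,0,0.65,0,-0.002,0,0,0.65,0,0,0,0]'

```text
time_s: 9.27
tool_pos: [576.8, 12.8, 24.4]
eef_rot: [[0.025, 1.0, 0.003], [1.0, -0.025, 0.0], [0.0, 0.003, -1.0]]
wrist_force: [1.4, 0.1, 6.0]
gripper_width: 0.652
```

Request:
jog_arm --increments '[0.65,0,0,-0.003,0,0.65,0,0,-0.003,0,0.65,0,0,-0.003,0,0.65,0,0,-0.003,0,0.65,0,0,-0.004,0,0.65,0,0,-0.005,0,0.65,0,0,-0.006,0,0.65,0,0,-0.01,0,0.65,0,0,-0.01,0,0.65,0,0,-0.01,0]'

```text
time_s: 10.1
tool_pos: [576.1, 12.4, 81.5]
eef_rot: [[0.025, 1.0, 0.0], [1.0, -0.025, -0.0], [-0.0, 0.0, -1.0]]
wrist_force: [0.2, 1.3, -0.4]
gripper_width: 0.652
```

Request:
jog_arm --increments '[0.65,0,0,-0.02,0,0.65,0,0,-0.02,0,0.65,0,-0.02,-0.02,0,0.65,0,-0.03,-0.02,0,0.65,0,-0.03,-0.02,0,0.65,0,-0.03,-0.02,0,0.65,0,-0.03,-0.02,0,0.65,0,0,0,0,0.65,0,0,0,0]'

```text
time_s: 10.85
tool_pos: [436.1, 16.0, 223.7]
eef_rot: [[0.025, 1.0, 0.007], [1.0, -0.025, -0.0], [-0.0, 0.007, -1.0]]
wrist_force: [0.5, -0.1, 0.1]
gripper_width: 0.644
```

```bash
python3 look.py p6
```

```text
[436.1  16.  223.7] [ 0.5 -0.1  0.1] [-0.    0.   -0.01]
scene flap pts 567 slope deg 4.2 z/y range [39.3 44.5] [-11.4  25.2]
scene red z [36.2 38.4 40.5] y 49.2
scene stone top x range [588.8 678.6] (array([633.8, -25.3]), array([93.3, 39.3]), -2.96)
side flap pts 467 slope deg 4.5 z/y range [38.5 44.3] [-12.2  25.2]
side red z [35.4 37.7 39.7] y 48.6
side stone top x range [588.  675.3] (array([631.9, -25.2]), array([87.8, 39.5]), -3.23)
```

View pics/p6.png

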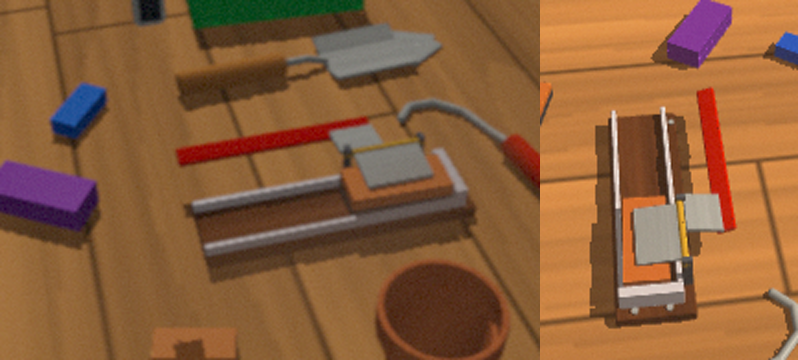

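The flap is now resting on the stone, which touches the stop, and the robot is clear of everything.

```bash
python3 -c "
from rig import bot
print(bot.sign_off())"
```

```text
the job is handed in; nothing more can be done
None
```

The stone is home against the end stop with the flap resting on it, and the job was handed in at about 11 s of the 51 s allowed.

- **What I did:** The left fingertip pressed the red paddle to about 0.68 rad. The right fingertip pushed the stone along the track until it stalled on the stop, with the push force reaching about 15 N. I backed off slightly with the paddle still down, then let it up.
- **Stone at the stop:** In the scene camera the stone's front was at x ≈ 678.6 mm and the stop at about 678. The side camera read 675.3. I put that difference down to its poorer view of the front edge, and the stall and force rise agree with the stone being home.
- **Flap and paddle:** After release the flap sat at the height of the stone's top, and the paddle had sprung part-way up (top at about z 38 mm). Both fit the flap resting on the stone.
- **Clearances:** The flap stayed well above the stone in each check during the push. The wrist force was about zero at the end, with the gripper at z ≈ 224 mm.
- **Other objects:** The arm was never brought down near the pot, trowel or hook, and they looked unmoved in the pictures. I did not measure them.

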